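# Discard rejected samples with the swivel tip tray

## Task

Discard the rejected samples: put every red-capped jar (two to four of them) into the steel tip tray where it stands at home, lift the orange plunger, swing the tray over the yellow bin and let the plunger drop home, then tip the tray right out by its blue bar to empty it and ease it back upright until it clicks home. Finally swing the tray back to its home position with the plunger dropped home, leaving all red-capped jars in the yellow bin. Never tip the tray anywhere but over the yellow bin, never let it slam back, and leave the green-capped jars and the other things alone.

Things in the scene. Friction and masses are not known exactly. Their poses are not given: they have to be found in the camera images.
- turret_axis (a point): foot of the vertical swivel axis of the tip-tray stand, on the table (z 0). The stand is a bolted-down steel pedestal (foot disc 170 mm across and 12 mm high; column 52 mm; a dark index plate 100 to 112 mm up, with three notches 90 degrees apart). This frame does not turn with the head: its -x is the way the tray points at home (roughly towards the robot), its +y and -y point to the two bins.
- head (a joint): angle of the white swivelling head about the vertical axis (rad, growing anticlockwise seen from above): 0 = home, tray towards the robot; the notches are at -1.571, 0 and +1.571 (about 0.03 of play in each); stops at +-1.61. At +1.571 the tray points along turret_axis -y, at -1.571 along turret_axis +y. Light friction; stays where it is left.
- plunger (a joint): height of the sprung index plunger (m): 0 = dropped home in a notch, head locked; about 0.010 when its tip rides on the index plate between notches; 0.022 = fully lifted. It must be lifted 0.012 or more for the head to turn. The spring presses it down with 3 to 6 N.
- knob_mid (a point): middle of the orange plunger knob: an upright cylinder 30 mm across and 36 mm tall, on the head 60 mm from the swivel axis on the side away from the tray, its middle 214 mm above the table when the plunger is down. It turns with the head and is the handle for turning it.
- tray (a joint): tipping angle of the tray (rad): 0 = upright and latched, 1.75 = tipped right out against its stop. A spring latch holds it between 0 and about 0.2: empty, it takes 5 to 6 N upwards at the bar to tip it past the latch, and 2 to 3 N downwards to click it back home (it does not click in by its own weight, but rests at about 0.17). In between it falls back below a balance point near 1.2 (empty) and falls outwards above it; lightly damped, so it must be led by the bar both ways.
- tray_pivot (a point): middle of the tray's tipping axis, which is level, 165 mm out from the swivel axis and 135 mm above the table, below the tray's outer lip; turns with the head; with the tray locked over a bin it lies level 85 mm short of the bin's middle. Frame of the tray: +x from the lip back towards the swivel axis, y along the pivot, z up when upright; it tips outwards, away from the swivel axis, the rear going up and over.
- tray_floor (a point): middle of the tray's inner floor (46 mm inwards of the pivot and 6 mm above it; 141 mm above the table when upright), same axes as tray_pivot. The steel tray is 92 mm (x) by 177 mm (y) inside; side walls rise 43 mm and the rear wall (at x +48 mm) 54 mm above the floor; the lip at the outer end slopes up 15 mm.
- bar_mid (a point): middle of the blue round bar by which the tray is tipped: 12 mm thick, 90 mm long between its two posts, along the tray's y, above the rear wall: 100 mm inwards of the pivot and 105 mm above it when upright (240 mm above the table). 45 mm of free space between bar and wall.
- yellow_floor (a point): middle of the inner floor (4 mm above the table) of the yellow clinical-waste bin: open box 195 by 170 mm (x by y, axes as turret_axis), 85 mm high, walls 4 mm, fixed. It stands on either side of the stand, 250 mm from the swivel axis.
- grey_floor (a point): the same point of the grey bin, of the same size, on the other side; nothing goes in it.
- red1_mid (a point): centre of a red-capped specimen jar, square bottle 40 x 40 mm and 60 mm tall (z up along it, x and y across its flat sides), about 70 g. Rejected sample; may be absent (from two to four are there).
- red2_mid (a point): centre of a red-capped specimen jar, square bottle 40 x 40 mm and 60 mm tall (z up along it, x and y across its flat sides), about 70 g. Rejected sample; may be absent (from two to four are there).
- red3_mid (a point): centre of a red-capped specimen jar, square bottle 40 x 40 mm and 60 mm tall (z up along it, x and y across its flat sides), about 70 g. Rejected sample; may be absent (from two to four are there).
- red4_mid (a point): centre of a red-capped specimen jar, square bottle 40 x 40 mm and 60 mm tall (z up along it, x and y across its flat sides), about 70 g. Rejected sample; may be absent (from two to four are there).
- green1_mid (a point): centre of a green-capped specimen jar, square bottle 40 x 40 mm and 60 mm tall (z up along it, x and y across its flat sides), about 70 g. Good sample: to be left where it stands.
- green2_mid (a point): centre of a green-capped specimen jar, square bottle 40 x 40 mm and 60 mm tall (z up along it, x and y across its flat sides), about 70 g. Good sample: to be left where it stands.
- gel: clear bottle with blue label, 64 mm across, 170 mm tall; origin under its base; bystander
- tape: paper tape roll 76 mm across, 25 mm tall; origin under its base; bystander
- stapler: black stapler 130 x 40 x 45 mm; origin under its middle; bystander
- mug: white mug 80 mm across, 90 mm tall; origin under its base; bystander
Mind the look-alikes: they are no part of the job. What is shaped like the part that bears red2_mid but black is not meant.

How it is judged:
On the way, in this order (a step that is already met when the one before it is completed fails the run):
1. every red-capped jar is in the tray, the tray upright at home with the plunger down (x of red1_mid in the frame of tray_floor between -0.065 and 0.055 m and y of red1_mid in the frame of tray_floor between -0.09 and 0.09 m and z of red1_mid in the frame of tray_floor between 0 and 0.1 m and x of red2_mid in the frame of tray_floor between -0.065 and 0.055 m and y of red2_mid in the frame of tray_floor between -0.09 and 0.09 m and z of red2_mid in the frame of tray_floor between 0 and 0.1 m and x of red3_mid in the frame of tray_floor between -0.065 and 0.055 m and y of red3_mid in the frame of tray_floor between -0.09 and 0.09 m and z of red3_mid in the frame of tray_floor between 0 and 0.1 m and x of red4_mid in the frame of tray_floor between -0.065 and 0.055 m and y of red4_mid in the frame of tray_floor between -0.09 and 0.09 m and z of red4_mid in the frame of tray_floor between 0 and 0.1 m and value of joint head between -0.08 and 0.08 rad and value of joint plunger below 0.003 m and value of joint tray below 0.05 rad), for 0.2 s.
2. the tray stands loaded and upright over the yellow bin, the plunger dropped home (((x of red1_mid in the frame of tray_floor between -0.065 and 0.055 m and y of red1_mid in the frame of tray_floor between -0.09 and 0.09 m and z of red1_mid in the frame of tray_floor between 0 and 0.1 m) or (x of red1_mid in the frame of yellow_floor between -0.0975 and 0.0975 m and y of red1_mid in the frame of yellow_floor between -0.085 and 0.085 m and z of red1_mid in the frame of yellow_floor between 0 and 0.085 m)) and ((x of red2_mid in the frame of tray_floor between -0.065 and 0.055 m and y of red2_mid in the frame of tray_floor between -0.09 and 0.09 m and z of red2_mid in the frame of tray_floor between 0 and 0.1 m) or (x of red2_mid in the frame of yellow_floor between -0.0975 and 0.0975 m and y of red2_mid in the frame of yellow_floor between -0.085 and 0.085 m and z of red2_mid in the frame of yellow_floor between 0 and 0.085 m)) and ((x of red3_mid in the frame of tray_floor between -0.065 and 0.055 m and y of red3_mid in the frame of tray_floor between -0.09 and 0.09 m and z of red3_mid in the frame of tray_floor between 0 and 0.1 m) or (x of red3_mid in the frame of yellow_floor between -0.0975 and 0.0975 m and y of red3_mid in the frame of yellow_floor between -0.085 and 0.085 m and z of red3_mid in the frame of yellow_floor between 0 and 0.085 m)) and ((x of red4_mid in the frame of tray_floor between -0.065 and 0.055 m and y of red4_mid in the frame of tray_floor between -0.09 and 0.09 m and z of red4_mid in the frame of tray_floor between 0 and 0.1 m) or (x of red4_mid in the frame of yellow_floor between -0.0975 and 0.0975 m and y of red4_mid in the frame of yellow_floor between -0.085 and 0.085 m and z of red4_mid in the frame of yellow_floor between 0 and 0.085 m)) and horizontal distance between tray_pivot and yellow_floor below 0.089 m and value of joint plunger below 0.003 m and value of joint tray below 0.05 rad), for 0.2 s.
3. the tray is tipped right out over the yellow bin (horizontal distance between tray_pivot and yellow_floor below 0.089 m and value of joint plunger below 0.003 m and value of joint tray above 1.5 rad), for 0.1 s.
4. the tray is back upright and latched, still over the yellow bin (horizontal distance between tray_pivot and yellow_floor below 0.089 m and value of joint tray below 0.05 rad), for 0.2 s.
At the end, for the whole second after the job is handed in: every red-capped jar lies in the yellow bin (its centre between the bin's walls and below the rim), the tray is upright and latched (within 0.05 rad), the head is at home (within 0.08 rad) with the plunger dropped home (within 3 mm) (x of red1_mid in the frame of yellow_floor between -0.0975 and 0.0975 m and y of red1_mid in the frame of yellow_floor between -0.085 and 0.085 m and z of red1_mid in the frame of yellow_floor between 0 and 0.085 m and x of red2_mid in the frame of yellow_floor between -0.0975 and 0.0975 m and y of red2_mid in the frame of yellow_floor between -0.085 and 0.085 m and z of red2_mid in the frame of yellow_floor between 0 and 0.085 m and x of red3_mid in the frame of yellow_floor between -0.0975 and 0.0975 m and y of red3_mid in the frame of yellow_floor between -0.085 and 0.085 m and z of red3_mid in the frame of yellow_floor between 0 and 0.085 m and x of red4_mid in the frame of yellow_floor between -0.0975 and 0.0975 m and y of red4_mid in the frame of yellow_floor between -0.085 and 0.085 m and z of red4_mid in the frame of yellow_floor between 0 and 0.085 m and value of joint head between -0.08 and 0.08 rad and value of joint plunger below 0.003 m and value of joint tray below 0.05 rad); the robot touches nothing.
It fails at once if the tray is tipped (beyond 0.4 rad) anywhere but over the yellow bin (value of joint tray above 0.4 rad and horizontal distance between tray_pivot and yellow_floor above 0.1 m).
It fails at once if the tray slams back (falls back faster than 2 rad/s, before the last 0.25 rad where the latch takes it) (velocity of joint tray below -2 rad/s and value of joint tray above 0.25 rad).
It fails at once if a green-capped jar is moved more than 60 mm or tipped over (distance of any of green1_mid, green2_mid from where it was at the start of the episode above 0.06 m or angle between any of green1_mid, green2_mid's own z axis and vertical above 0.8 rad).
It fails at once if another thing on the table is moved more than 60 mm (distance of any of gel, tape, stapler, mug from where it was at the start of the episode above 0.06 m).
Of red1, red2, red3, red4 only 2 to 4 are there at a start; the rules pass over those that are not, and their reading is None.
At some moment in a run one of red1, red2, red3, red4 may be knocked a few centimetres aside while the robot is not near it.
It also fails if it takes over 210 s, if anything falls off the work surface, if the arm or the gripper's body presses on something with over 40 N, if the wrist force passes 120 N, or if a joint passes its speed limit or range.

## Robot

A 6-joint arm with a two-finger parallel gripper is mounted at the origin on the work surface. World frame = base frame: x ahead of the robot, y to its left, z up, the work surface at z = 0. Lengths are in m, angles in rad, forces in N, time in s.
With the tool pointing down it reaches from about 0.275 to 0.825 m from the base axis. Payload 4.9 kg.
Tool frame: the origin (TCP) lies between the finger pads; the fingertips stand 14 mm ahead of it and the grasp point (between the pads) lies 5 mm behind it; z points along the fingers, y is the line along which they close (so a half turn about z gives the same grasp; the last joint's range is limited). The gripper opens to 85 mm and grips with 20 to 120 N. Pads are 22 mm wide; open, the fingers measure 114 mm over their backs; the gripper's body (76 mm by 85 mm) begins 54 mm behind the grasp point. The pads swing forward as they close: fully open they stand 13 mm farther back than shut.
Start: joints at [-1.465, 0.326, -0.193, 1.052, 0, 1.437], TCP at [0.131, -0.534, 0.245] pointing down, gripper open.
Joint ranges: [-2.65, 2.65], [-0.97, 1.79], [-1.3, 1.35], [-1.93, 2.1], [-1.47, 1.37], [-3.14, 3.14]. Speed limits (rad/s): [2.57, 2.57, 3.14, 3.14, 3.14, 3.14].

## Interface

Orientations are given as a unit quaternion [x, y, z, w].
In Python, from station import r gives the robot as it stands.
- The arm moves only by the tool jog_arm, never from a script. Its argument "plan" is a list of rows, each an object of numbers: "tx", "ty", "tz": the shift along the world's x, y, z in m; "ax", "ay", "az": the turn, a rotation vector about the world's x, y, z in rad; "jaw": the closure in counts, from 0 (fully open) to 255 (shut). A call has 1 to 20 rows; each row is the pose to reach, as a shift and turn from the pose commanded when the call began; what a row does not reach only later rows make up. A row lasts 1/8 s, in which the tool goes at most 62.5 mm and 10.7 degrees, less where a joint would pass 70% of its speed; a pose out of reach is approached as far as the arm can. A call with a gripper value outside its range is refused whole. The fingers move at their own pace and stop on an object; the grip force is fixed at half the most. Time passes only in rows, so rows that repeat a pose let the fingers close. It gives the time, the measured TCP pose, the force, the opening and the grip force at its end, in the units of the state.
- r.state(): the state, without advancing time (a new reading comes with each control period).
- r.read_camera(name): name is "scene" or "top" or "wrist"; returns (picture, depth): 480x640x3 uint8, red, green, blue; 480x640 float32, m along the optical axis (not along the pixel's ray), 0 where there is no reading.
- r.camera_model(name): a dict with "fx", "fy", "cx", "cy" (pixels), "R" (3x3) and "t" (3): a world point X has camera coordinates R X + t. Camera axes: x right, y down, z forward; pixel columns grow to the right and rows downward; lengths in m; the calibration is good to about 2 mm. The wrist camera is an equidistant fisheye: a pixel r from the principal point sees the ray r / f radians off the axis. A picture is of the moment at which its call begins: read the wrist's pose just before it. camera_model takes no time and is no camera call; for the wrist camera it gives the pose at the moment of the call.
- r.finish_job(): hands the job in; it is judged then, once.
The state is a dict: "t": time; "q": joint angles; "dq": joint speeds; "effort": joint torques, N m; "tcp_pos": TCP position; "tcp_rot": TCP orientation; "force": force on the tool from outside, world axes, zero at the start; "ft_torque": the same for the moment, N m; "width": opening from 0.0 (shut) to 1.0 (fully open); "grip_force": force on a finger pad.
Only numpy, scipy, OpenCV 4.12 (cv2) and the standard library are available. Lean on these libraries where they do the work, as an engineer would, in place of code of your own. Each camera call takes 0.05 s, during which the arm holds its last target. There are 200 camera calls.

## Working session

There is one attempt and no reset: what is moved stays moved. The work goes in short steps, Python scripts to look and compute and a tool call to move; the robot and the scene stay as the last step left them, time stands still between calls to the robot, and variables do not carry over. Pictures are saved under pics/ and viewed, at most 14 in all, crops included, and the job is handed in when it is done.

Besides the shell and the picture viewer there is one more tool, called after "Request:" as name(argument=value, ...) on one line, values as JSON. jog_arm: Moves the arm, as the interface text tells. Its arguments: {"type":"object","properties":{"plan":{"type":"array","items":{"type":"object","properties":{"tx":{"type":"number"},"ty":{"type":"number"},"tz":{"type":"number"},"ax":{"type":"number"},"ay":{"type":"number"},"az":{"type":"number"},"jaw":{"type":"number"}}}}},"required":["plan"]}

```bash
mkdir -p pics; ls; cat > h.py <<'E'
from station import r
import numpy as np, cv2
def snap(n,fn=None):
    m=r.camera_model(n); p,d=r.read_camera(n)
    if fn: cv2.imwrite('pics/'+fn,p[:,:,::-1])
    return p,d,m
def cloud(d,m):
    v,u=np.mgrid[0:480,0:640]
    x=(u-m['cx'])/m['fx']*d; y=(v-m['cy'])/m['fy']*d
    P=np.stack([x,y,d],-1)
    return (P-np.array(m['t']))@np.array(m['R'])  # R^T (P-t)
E
python3 - <<'E'
from h import *
for n in('scene','top'):
    p,d,m=snap(n,n+'1.png'); np.savez(n+'1.npz',p=p,d=d,R=m['R'],t=m['t'],k=[m[k] for k in('fx','fy','cx','cy')])
    print(n,m, (d>0).mean())
print(r.state())
E
```

```text
pics
scene {'fx': 585.2229271460501, 'fy': 585.2229271460501, 'cx': 318.07812245194964, 'cy': 236.35665069319657, 'R': array([[ 0.59001535,  0.80726163, -0.01451033],
       [ 0.66948322, -0.49920276, -0.55008074],
       [-0.45130267,  0.31484165, -0.83498541]]), 't': array([-0.33383625, -0.29932393,  1.96309111])} 0.995966796875
top {'fx': 587.3697129123116, 'fy': 587.3697129123116, 'cx': 327.4720175655817, 'cy': 235.9932231924634, 'R': array([[ 0.00277242, -0.99995155,  0.00944509],
       [-0.9878422 , -0.00420672, -0.15540302],
       [ 0.15543522, -0.00889942, -0.987806  ]]), 't': array([-0.01687763,  0.57602804,  1.57986902])} 0.9960286458333333
{'t': 0.1, 'q': array([-1.46517729e+00,  3.26864041e-01, -1.93447889e-01,  1.05200818e+00,
       -9.67864693e-06,  1.43659859e+00]), 'dq': array([-0.00116779, -0.00063907,  0.00334536,  0.00169236, -0.00164312,
        0.00072802]), 'effort': array([ 4.71896074e-04, -4.44239581e+01,  2.63037926e+01,  7.96814536e-03,
       -1.13531848e-04,  7.94925992e-07]), 'tcp_pos': array([ 0.13059675, -0.5337727 ,  0.2445969 ]), 'tcp_rot': array([ 9.92819310e-01,  1.19621221e-01,  6.04771824e-06, -7.61881448e-04]), 'force': array([-1.25009947, -0.54908887,  0.34837557]), 'ft_torque': array([ 0.01086601, -0.06675076, -0.02293469]), 'grip_force': 0.0, 'width': 0.9996050868063086}
```

View pics/top1.png

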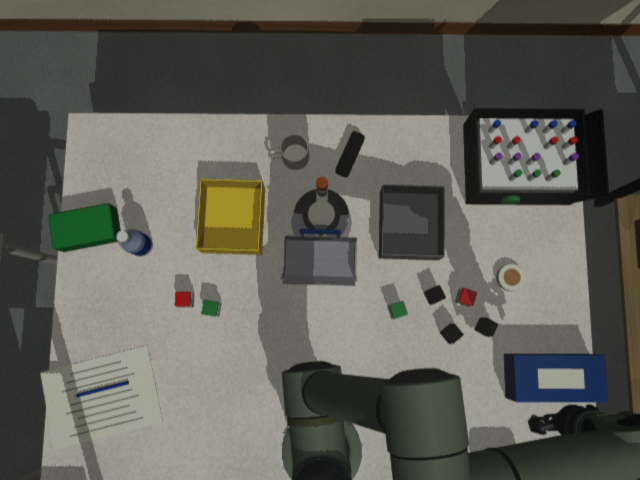

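View pics/scene1.png

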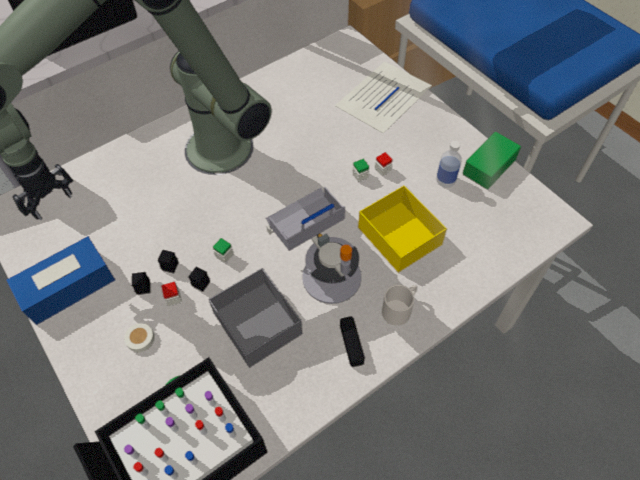

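The top view shows red jars at (183,299) and (468,297), green jars at (210,307) and (398,310), and three black look-alikes around the right red one. The yellow bin is on the robot's left (+y), the tray is at home, and the knob is at (321,184). Next I'll measure these.

```bash
python3 - <<'E'
import numpy as np,cv2
from h import cloud
for n in('top','scene'):
    z=np.load(n+'1.npz'); p=z['p'];d=z['d'];k=z['k']
    P=cloud(d,dict(fx=k[0],fy=k[1],cx=k[2],cy=k[3],R=z['R'],t=z['t']))
    hsv=cv2.cvtColor(p,cv2.COLOR_RGB2HSV); H,S,V=[hsv[...,i].astype(int) for i in range(3)]
    ok=(d>0)&(P[...,0]>0.15)&(P[...,0]<1.1)
    M={'red':((H<5)|(H>174))&(S>170)&(V>60),'green':(H>45)&(H<75)&(S>150),'orange':(H>=5)&(H<14)&(S>180),'yellow':(H>=20)&(H<32)&(S>170),'blue':(H>100)&(H<125)&(S>130),'black':(V<45)}
    for c,mk in M.items():
        q,l,st,_=cv2.connectedComponentsWithStats((mk&ok).astype(np.uint8))
        for i in range(1,q):
            if st[i,4]<40: continue
            X=P[l==i]; zt=np.percentile(X[:,2],90)
            if c in('red','green','black') and not .04<zt<.09: continue
            T=X[X[:,2]>zt-.008] if c!='yellow' else X
            a,b=np.percentile(T,2,0),np.percentile(T,98,0)
            # orientation of top face
            rect=cv2.minAreaRect((T[:,:2]*1000).astype(np.float32))
            print(n,c,st[i],'z',round(zt,3),'mid',((a+b)/2).round(3),'ext',(b-a).round(3),np.round(rect[1],0),round(rect[2],1),'c',np.round(rect[0],0))
E
```

```text
top red [460 289  16  16 172] z 0.064 mid [ 0.41  -0.393  0.062] ext [0.035 0.036 0.01 ] [35. 35.] 71.8 c [ 410. -394.]
top red [175 292  15  14 194] z 0.064 mid [0.402 0.375 0.062] ext [0.035 0.035 0.01 ] [38. 35.] 89.9 c [402. 376.]
top green [  49  204   70   47 2475] z 0.074 mid [0.597 0.656 0.071] ext [0.104 0.161 0.011] [ 97. 170.] 11.2 c [597. 656.]
top green [202 301  16  14 165] z 0.064 mid [0.377 0.301 0.063] ext [0.032 0.035 0.012] [36. 33.] 79.8 c [378. 301.]
top orange [317 178  10  11  89] z 0.236 mid [0.681 0.002 0.233] ext [0.022 0.022 0.01 ] [24. 22.] 0.2 c [681.   2.]
top yellow [ 197  179   67   75 4614] z 0.071 mid [0.629 0.252 0.042] ext [0.192 0.167 0.09 ] [171. 195.] 88.6 c [629. 252.]
top blue [568 120   9   8  52] z 0.172 mid [ 0.861 -0.662  0.17 ] ext [0.016 0.019 0.009] [13. 21.] 35.0 c [ 862. -661.]
top blue [300 229  41   5 144] z 0.249 mid [0.557 0.006 0.246] ext [0.01  0.091 0.01 ] [95.  9.] 87.9 c [557.   6.]
top blue [135 234  16  21 129] z 0.079 mid [0.551 0.484 0.079] ext [0.043 0.016 0.013] [11. 46.] 75.5 c [549. 482.]
top blue [ 514  355   94   43
[... 2584 characters left out ...]
mid [ 0.868 -0.561  0.168] ext [0.016 0.013 0.009] [13. 19.] 83.3 c [ 867. -561.]
scene blue [165 466   8   9  58] z 0.171 mid [ 0.868 -0.61   0.168] ext [0.016 0.013 0.01 ] [16. 14.] 14.2 c [ 868. -610.]
scene black [159 251  19  21 296] z 0.062 mid [ 0.321 -0.352  0.06 ] ext [0.04  0.039 0.011] [38. 38.] 36.7 c [ 320. -352.]
scene black [189 268  20  23 298] z 0.062 mid [ 0.424 -0.311  0.061] ext [0.041 0.037 0.012] [38. 38.] 23.1 c [ 424. -311.]
scene black [132 273  18  21 305] z 0.061 mid [ 0.338 -0.448  0.06 ] ext [0.038 0.039 0.011] [37. 40.] 62.5 c [ 338. -447.]
scene black [340 317  24  49 692] z 0.048 mid [ 0.825 -0.08   0.046] ext [0.112 0.066 0.011] [ 37. 127.] 66.8 c [824. -80.]
```

Request:
jog_arm(plan=[{"tx": 0.283,"ty": 0.14,"tz": -0.1,"az": 1.07,"jaw": 0},{"tx": 0.283,"ty": 0.14,"tz": -0.1,"az": 1.07,"jaw": 0},{"tx": 0.283,"ty": 0.14,"tz": -0.1,"az": 1.07,"jaw": 0},{"tx": 0.283,"ty": 0.14,"tz": -0.1,"az": 1.07,"jaw": 0},{"tx": 0.283,"ty": 0.14,"tz": -0.1,"az": 1.07,"jaw": 0},{"tx": 0.283,"ty": 0.14,"tz": -0.1,"az": 1.07,"jaw": 0},{"tx": 0.283,"ty": 0.14,"tz": -0.1,"az": 1.07,"jaw": 0},{"tx": 0.283,"ty": 0.14,"tz": -0.1,"az": 1.07,"jaw": 0},{"tx": 0.283,"ty": 0.14,"tz": -0.1,"az": 1.07,"jaw": 0},{"tx": 0.283,"ty": 0.14,"tz": -0.1,"az": 1.07,"jaw": 0}])

```text
validation failed for argument at $.pl...
```

```bash
python3 - <<'E'
from h import *
p,d,m=snap('wrist','w1.png'); print(r.state()['q'].round(3),m)
p,d,m=snap('top','top2.png')
P=cloud(d,m);hsv=cv2.cvtColor(p,cv2.COLOR_RGB2HSV).astype(int);H,S=hsv[...,0],hsv[...,1]
mk=((H<5)|(H>174))&(S>170)&(hsv[...,2]>60)&(P[...,0]>.1)&(P[...,2]<.09)
q,l,st,c=cv2.connectedComponentsWithStats(mk.astype(np.uint8))
for i in range(1,q):
    if st[i,4]>30: print(c[i].round(),np.median(P[l==i],0).round(3))
E
```

```text
[-1.465  0.327 -0.193  1.052  0.     1.437] {'fx': 371.64829954431775, 'fy': 371.64829954431775, 'cx': 322.5819853033902, 'cy': 239.9561413355767, 'R': array([[ 0.23736041, -0.97141946, -0.00206668],
       [-0.92364328, -0.22634457,  0.30927533],
       [-0.30090385, -0.07150085, -0.95097029]]), 't': array([-0.55077773, -0.04011368,  0.38111132])}
[467. 297.] [ 0.409 -0.392  0.06 ]
[182. 299.] [0.401 0.375 0.06 ]
```

Request:
jog_arm(plan=[{"tx": 0.06,"ty": 0.03,"tz": 0.0,"ax": 0.0,"ay": 0.0,"az": 0.15,"jaw": 0}])

```text
t: 0.32
tcp_pos: [0.1847, -0.508, 0.2449]
tcp_rot: [0.981, 0.192, -0.0, 0.0]
force: [1.2, -0.8, 1.2]
width: 0.998
grip_force: 0.0
```

Request:
jog_arm(plan=[{"tx": 0.06,"ty": 0.03,"tz": -0.02,"ax": 0,"ay": 0,"az": 0.18,"jaw": 0},{"tx": 0.12,"ty": 0.06,"tz": -0.05,"ax": 0,"ay": 0,"az": 0.36,"jaw": 0},{"tx": 0.17,"ty": 0.085,"tz": -0.07,"ax": 0,"ay": 0,"az": 0.54,"jaw": 0},{"tx": 0.223,"ty": 0.11,"tz": -0.1,"ax": 0,"ay": 0,"az": 0.72,"jaw": 0},{"tx": 0.223,"ty": 0.11,"tz": -0.1,"ax": 0,"ay": 0,"az": 0.92,"jaw": 0},{"tx": 0.223,"ty": 0.11,"tz": -0.1,"ax": 0,"ay": 0,"az": 0.92,"jaw": 0},{"tx": 0.223,"ty": 0.11,"tz": -0.1,"ax": 0,"ay": 0,"az": 0.92,"jaw": 0}])

```text
t: 1.2
tcp_pos: [0.409, -0.3969, 0.1456]
tcp_rot: [0.794, 0.608, -0.0, 0.0]
force: [-0.9, -0.3, -0.2]
width: 1.004
grip_force: 0.0
```

```bash
python3 - <<'E'
from h import *
p,d,m=snap('wrist','w2.png'); print(r.state()['q'].round(3),r.state()['tcp_pos'].round(4))
E
```

```text
[-0.9    0.446 -0.283  0.841 -0.     0.935] [ 0.4089 -0.3972  0.1459]
```

View pics/w2.png

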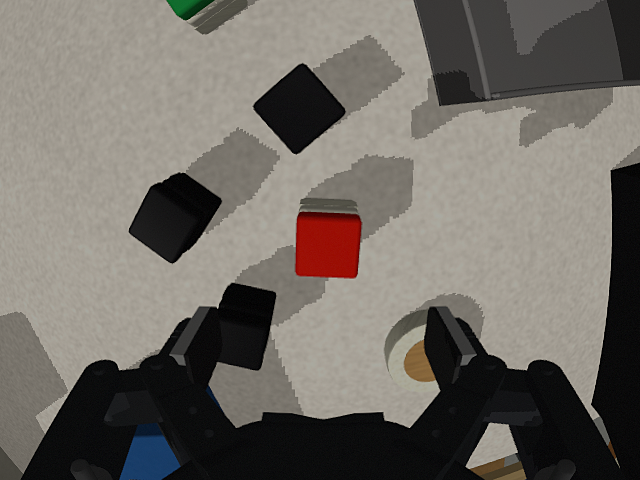

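The red jar is squarely between the fingers, centred at (328,245). I'll cross-check its position with the fisheye model.

```bash
cat >> h.py <<'E'
def wray(u,v,z,m):
    a,b=(u-m['cx'])/m['fx'],(v-m['cy'])/m['fy']; th=np.hypot(a,b)
    c=np.array([a/th*np.sin(th),b/th*np.sin(th),np.cos(th)]) if th>1e-9 else np.array([0,0,1.])
    R=np.array(m['R']); o=-R.T@np.array(m['t']); w=R.T@c
    return o+w*(z-o[2])/w[2]
E
python3 - <<'E'
from h import *
m=r.camera_model('wrist'); print(wray(328,245,.063,m), r.state()['tcp_pos'])
E
```

```text
[ 0.41457496 -0.39283356  0.063     ] [ 0.40889127 -0.39721454  0.14586411]
```

Request:
jog_arm(plan=[{"tx": 0,"ty": 0,"tz": -0.04,"ax": 0,"ay": 0,"az": 0,"jaw": 0},{"tx": 0,"ty": 0,"tz": -0.08,"ax": 0,"ay": 0,"az": 0,"jaw": 0},{"tx": 0,"ty": 0,"tz": -0.113,"ax": 0,"ay": 0,"az": 0,"jaw": 0},{"tx": 0,"ty": 0,"tz": -0.113,"ax": 0,"ay": 0,"az": 0,"jaw": 0},{"tx": 0,"ty": 0,"tz": -0.113,"ax": 0,"ay": 0,"az": 0,"jaw": 255},{"tx": 0,"ty": 0,"tz": -0.113,"ax": 0,"ay": 0,"az": 0,"jaw": 255},{"tx": 0,"ty": 0,"tz": -0.113,"ax": 0,"ay": 0,"az": 0,"jaw": 255},{"tx": 0,"ty": 0,"tz": -0.113,"ax": 0,"ay": 0,"az": 0,"jaw": 255},{"tx": 0,"ty": 0,"tz": -0.113,"ax": 0,"ay": 0,"az": 0,"jaw": 255},{"tx": 0,"ty": 0,"tz": -0.113,"ax": 0,"ay": 0,"az": 0,"jaw": 255}])

```text
t: 2.5
tcp_pos: [0.4104, -0.3976, 0.0341]
tcp_rot: [0.793, 0.609, -0.0, 0.002]
force: [0.1, 1.2, 7.2]
width: 0.466
grip_force: 60.3
```

Request:
jog_arm(plan=[{"tx": 0,"ty": 0,"tz": 0.06,"ax": 0,"ay": 0,"az": 0,"jaw": 255},{"tx": 0,"ty": 0.02,"tz": 0.12,"ax": 0,"ay": 0,"az": 0.1,"jaw": 255},{"tx": 0.01,"ty": 0.06,"tz": 0.17,"ax": 0,"ay": 0,"az": 0.28,"jaw": 255},{"tx": 0.02,"ty": 0.11,"tz": 0.21,"ax": 0,"ay": 0,"az": 0.46,"jaw": 255},{"tx": 0.03,"ty": 0.16,"tz": 0.225,"ax": 0,"ay": 0,"az": 0.64,"jaw": 255},{"tx": 0.04,"ty": 0.21,"tz": 0.225,"ax": 0,"ay": 0,"az": 0.82,"jaw": 255},{"tx": 0.05,"ty": 0.26,"tz": 0.225,"ax": 0,"ay": 0,"az": 1.0,"jaw": 255},{"tx": 0.06,"ty": 0.3,"tz": 0.225,"ax": 0,"ay": 0,"az": 1.18,"jaw": 255},{"tx": 0.07,"ty": 0.34,"tz": 0.225,"ax": 0,"ay": 0,"az": 1.36,"jaw": 255},{"tx": 0.078,"ty": 0.363,"tz": 0.225,"ax": 0,"ay": 0,"az": 1.54,"jaw": 255},{"tx": 0.078,"ty": 0.363,"tz": 0.225,"ax": 0,"ay": 0,"az": 1.7,"jaw": 255},{"tx": 0.078,"ty": 0.363,"tz": 0.225,"ax": 0,"ay": 0,"az": 1.806,"jaw": 255},{"tx": 0.078,"ty": 0.363,"tz": 0.225,"ax": 0,"ay": 0,"az": 1.806,"jaw": 255},{"tx": 0.078,"ty": 0.363,"tz": 0.225,"ax": 0,"ay": 0,"az": 1.806,"jaw": 255}])

```text
t: 4.25
tcp_pos: [0.4875, -0.0333, 0.2575]
tcp_rot: [0.014, 1.0, -0.0, 0.0]
force: [-0.3, -0.2, -0.1]
width: 0.463
grip_force: 60.2
```

```bash
python3 - <<'E'
from h import *
s=r.state(); print(s['q'].round(3),s['tcp_pos'].round(4),s['tcp_rot'].round(3))
p,d,m=snap('wrist','w3.png')
E
```

```text
[-0.22   0.204 -0.326  1.041  0.    -0.192] [ 0.4875 -0.0333  0.2575] [ 0.014  1.    -0.     0.   ]
```

View pics/w3.png

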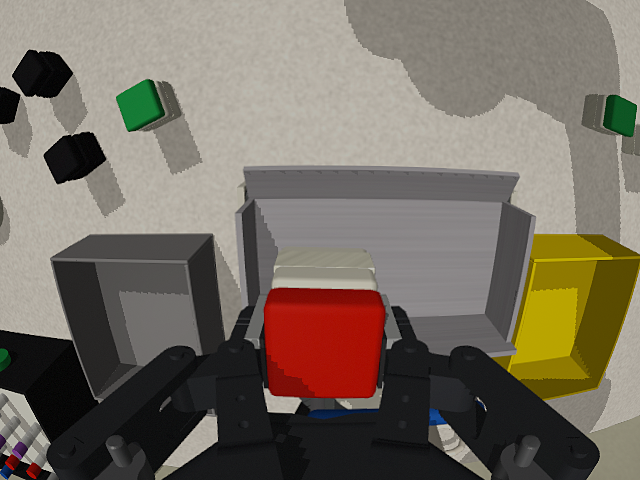

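Request:
jog_arm(plan=[{"tx": 0,"ty": 0,"tz": -0.03,"ax": 0,"ay": 0,"az": 0,"jaw": 255},{"tx": 0,"ty": 0,"tz": -0.055,"ax": 0,"ay": 0,"az": 0,"jaw": 255},{"tx": 0,"ty": 0,"tz": -0.07,"ax": 0,"ay": 0,"az": 0,"jaw": 255},{"tx": 0,"ty": 0,"tz": -0.078,"ax": 0,"ay": 0,"az": 0,"jaw": 255},{"tx": 0,"ty": 0,"tz": -0.08,"ax": 0,"ay": 0,"az": 0,"jaw": 255},{"tx": 0,"ty": 0,"tz": -0.08,"ax": 0,"ay": 0,"az": 0,"jaw": 255}])

```text
t: 5.05
tcp_pos: [0.488, -0.0334, 0.1778]
tcp_rot: [0.013, 1.0, -0.0, 0.0]
force: [0.3, -0.3, -0.7]
width: 0.466
grip_force: 60.2
```

Request:
jog_arm(plan=[{"tx": 0,"ty": 0,"tz": -0.002,"ax": 0,"ay": 0,"az": 0,"jaw": 255},{"tx": 0,"ty": 0,"tz": -0.002,"ax": 0,"ay": 0,"az": 0,"jaw": 255},{"tx": 0,"ty": 0,"tz": -0.002,"ax": 0,"ay": 0,"az": 0,"jaw": 95},{"tx": 0,"ty": 0,"tz": -0.002,"ax": 0,"ay": 0,"az": 0,"jaw": 95},{"tx": 0,"ty": 0,"tz": -0.002,"ax": 0,"ay": 0,"az": 0,"jaw": 95},{"tx": 0,"ty": 0,"tz": 0.04,"ax": 0,"ay": 0,"az": 0,"jaw": 95},{"tx": 0,"ty": 0,"tz": 0.09,"ax": 0,"ay": 0,"az": 0,"jaw": 0},{"tx": -0.01,"ty": 0.04,"tz": 0.12,"ax": 0,"ay": 0,"az": -0.18,"jaw": 0},{"tx": -0.02,"ty": 0.09,"tz": 0.12,"ax": 0,"ay": 0,"az": -0.36,"jaw": 0},{"tx": -0.03,"ty": 0.14,"tz": 0.12,"ax": 0,"ay": 0,"az": -0.54,"jaw": 0},{"tx": -0.045,"ty": 0.19,"tz": 0.1,"ax": 0,"ay": 0,"az": -0.72,"jaw": 0},{"tx": -0.055,"ty": 0.24,"tz": 0.06,"ax": 0,"ay": 0,"az": -0.9,"jaw": 0},{"tx": -0.065,"ty": 0.29,"tz": 0.02,"ax": 0,"ay": 0,"az": -1.08,"jaw": 0},{"tx": -0.075,"ty": 0.34,"tz": -0.01,"ax": 0,"ay": 0,"az": -1.26,"jaw": 0},{"tx": -0.085,"ty": 0.38,"tz": -0.03,"ax": 0,"ay": 0,"az": -1.44,"jaw": 0},{"tx": -0.085,"ty": 0.405,"tz": -0.03,"ax": 0,"ay": 0,"az": -1.544,"jaw": 0},{"tx": -0.085,"ty": 0.405,"tz": -0.03,"ax": 0,"ay": 0,"az": -1.544,"jaw": 0},{"tx": -0.085,"ty": 0.405,"tz": -0.03,"ax": 0,"ay": 0,"az": -1.544,"jaw": 0}])

```text
t: 7.3
tcp_pos: [0.4025, 0.3712, 0.1473]
tcp_rot: [0.706, 0.708, -0.0, 0.0]
force: [-0.1, -0.6, -1.0]
width: 0.998
grip_force: 0.0
```

```bash
python3 - <<'E'
from h import *
s=r.state(); print(s['q'].round(3),s['tcp_pos'].round(4),s['tcp_rot'].round(3))
p,d,m=snap('wrist','w4.png')
hsv=cv2.cvtColor(p,cv2.COLOR_RGB2HSV).astype(int);H,S=hsv[...,0],hsv[...,1]
q,l,st,c=cv2.connectedComponentsWithStats((((H<5)|(H>174))&(S>170)).astype(np.uint8))
for i in range(1,q):
    if st[i,4]>300: print(st[i],wray(*c[i],.063,m), cv2.minAreaRect(np.argwhere(l==i)[:,::-1].astype(np.float32)))
p,d,m=snap('top','top3.png')
P=cloud(d,m);hsv=cv2.cvtColor(p,cv2.COLOR_RGB2HSV).astype(int);H,S=hsv[...,0],hsv[...,1]
mk=((H<5)|(H>174))&(S>170)&(hsv[...,2]>60)&(P[...,0]>.1)&(P[...,0]<.75)
q,l,st,c=cv2.connectedComponentsWithStats(mk.astype(np.uint8))
for i in range(1,q):
    if st[i,4]>20: print(c[i].round(),np.median(P[l==i],0).round(3))
E
```

```text
[ 0.61   0.407 -0.341  0.823 -0.     2.179] [0.4025 0.3712 0.1473] [ 0.706  0.708 -0.     0.   ]
[ 292  208   65   64 4020] [0.403885   0.37989517 0.063     ] ((323.9999694824219, 239.5), (63.99999237060547, 62.99999237060547), -0.0)
[336. 264.] [ 0.481 -0.035  0.201]
[184. 299.] [0.4   0.37  0.059]
```

View pics/w4.png

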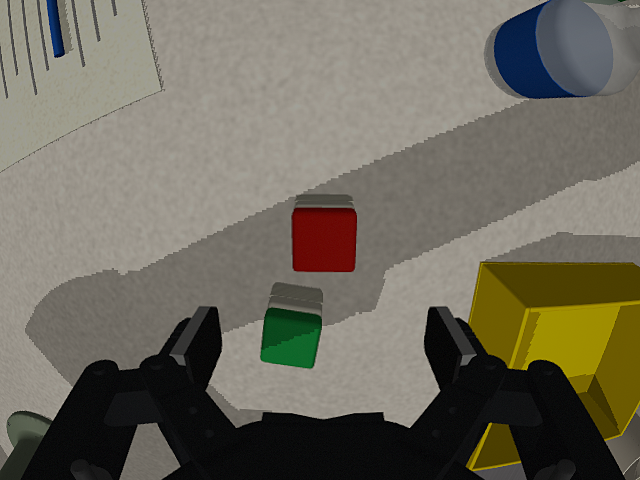

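Request:
jog_arm(plan=[{"tx": 0,"ty": 0.003,"tz": -0.04,"ax": 0,"ay": 0,"az": 0,"jaw": 0},{"tx": 0,"ty": 0.003,"tz": -0.08,"ax": 0,"ay": 0,"az": 0,"jaw": 0},{"tx": 0,"ty": 0.003,"tz": -0.115,"ax": 0,"ay": 0,"az": 0,"jaw": 0},{"tx": 0,"ty": 0.003,"tz": -0.115,"ax": 0,"ay": 0,"az": 0,"jaw": 0},{"tx": 0,"ty": 0.003,"tz": -0.115,"ax": 0,"ay": 0,"az": 0,"jaw": 255},{"tx": 0,"ty": 0.003,"tz": -0.115,"ax": 0,"ay": 0,"az": 0,"jaw": 255},{"tx": 0,"ty": 0.003,"tz": -0.115,"ax": 0,"ay": 0,"az": 0,"jaw": 255},{"tx": 0,"ty": 0.003,"tz": -0.115,"ax": 0,"ay": 0,"az": 0,"jaw": 255},{"tx": 0,"ty": 0.003,"tz": -0.115,"ax": 0,"ay": 0,"az": 0,"jaw": 255}])

```text
t: 8.52
tcp_pos: [0.4038, 0.3754, 0.034]
tcp_rot: [0.707, 0.707, 0.002, 0.0]
force: [-0.6, 0.3, 7.1]
width: 0.459
grip_force: 60.9
```

Request:
jog_arm(plan=[{"tx": 0,"ty": 0,"tz": 0.06,"ax": 0,"ay": 0,"az": 0,"jaw": 255},{"tx": 0,"ty": -0.02,"tz": 0.12,"ax": 0,"ay": 0,"az": 0.1,"jaw": 255},{"tx": 0.01,"ty": -0.06,"tz": 0.17,"ax": 0,"ay": 0,"az": 0.28,"jaw": 255},{"tx": 0.02,"ty": -0.1,"tz": 0.21,"ax": 0,"ay": 0,"az": 0.46,"jaw": 255},{"tx": 0.04,"ty": -0.15,"tz": 0.225,"ax": 0,"ay": 0,"az": 0.64,"jaw": 255},{"tx": 0.05,"ty": -0.2,"tz": 0.225,"ax": 0,"ay": 0,"az": 0.82,"jaw": 255},{"tx": 0.06,"ty": -0.25,"tz": 0.225,"ax": 0,"ay": 0,"az": 1.0,"jaw": 255},{"tx": 0.07,"ty": -0.29,"tz": 0.225,"ax": 0,"ay": 0,"az": 1.18,"jaw": 255},{"tx": 0.086,"ty": -0.332,"tz": 0.225,"ax": 0,"ay": 0,"az": 1.36,"jaw": 255},{"tx": 0.086,"ty": -0.332,"tz": 0.225,"ax": 0,"ay": 0,"az": 1.544,"jaw": 255},{"tx": 0.086,"ty": -0.332,"tz": 0.225,"ax": 0,"ay": 0,"az": 1.544,"jaw": 255},{"tx": 0.086,"ty": -0.332,"tz": 0.225,"ax": 0,"ay": 0,"az": 1.544,"jaw": 255},{"tx": 0.086,"ty": -0.332,"tz": 0.19,"ax": 0,"ay": 0,"az": 1.544,"jaw": 255},{"tx": 0.086,"ty": -0.332,"tz": 0.165,"ax": 0,"ay": 0,"az": 1.544,"jaw": 255},{"tx": 0.086,"ty": -0.332,"tz": 0.15,"ax": 0,"ay": 0,"az": 1.544,"jaw": 255},{"tx": 0.086,"ty": -0.332,"tz": 0.144,"ax": 0,"ay": 0,"az": 1.544,"jaw": 255},{"tx": 0.086,"ty": -0.332,"tz": 0.144,"ax": 0,"ay": 0,"az": 1.544,"jaw": 255}])

```text
t: 10.65
tcp_pos: [0.4887, 0.0429, 0.1765]
tcp_rot: [0.013, 1.0, -0.0, 0.0]
force: [-0.3, 0.3, -0.7]
width: 0.458
grip_force: 60.7
```

Request:
jog_arm(plan=[{"tx": 0,"ty": 0,"tz": -0.002,"ax": 0,"ay": 0,"az": 0,"jaw": 95},{"tx": 0,"ty": 0,"tz": -0.002,"ax": 0,"ay": 0,"az": 0,"jaw": 95},{"tx": 0,"ty": 0,"tz": -0.002,"ax": 0,"ay": 0,"az": 0,"jaw": 95},{"tx": 0,"ty": 0,"tz": 0.05,"ax": 0,"ay": 0,"az": 0,"jaw": 95},{"tx": 0,"ty": 0,"tz": 0.1,"ax": 0,"ay": 0,"az": 0,"jaw": 60},{"tx": 0,"ty": -0.02,"tz": 0.13,"ax": 0,"ay": 0,"az": 0,"jaw": 60},{"tx": 0.06,"ty": -0.04,"tz": 0.13,"ax": 0,"ay": 0,"az": 0,"jaw": 60},{"tx": 0.12,"ty": -0.044,"tz": 0.13,"ax": 0,"ay": 0,"az": 0,"jaw": 60},{"tx": 0.17,"ty": -0.044,"tz": 0.13,"ax": 0,"ay": 0,"az": 0,"jaw": 60},{"tx": 0.193,"ty": -0.044,"tz": 0.13,"ax": 0,"ay": 0,"az": 0,"jaw": 60},{"tx": 0.193,"ty": -0.044,"tz": 0.13,"ax": 0,"ay": 0,"az": 0,"jaw": 60},{"tx": 0.193,"ty": -0.044,"tz": 0.13,"ax": 0,"ay": 0,"az": 0,"jaw": 60}])

```text
t: 12.15
tcp_pos: [0.6807, -0.0013, 0.3062]
tcp_rot: [0.013, 1.0, 0.0, -0.0]
force: [-0.4, -0.6, 0.1]
width: 0.766
grip_force: 0.0
```

```bash
python3 - <<'E'
from h import *
s=r.state(); print(s['q'].round(3),s['tcp_pos'].round(4),s['tcp_rot'].round(3))
p,d,m=snap('wrist','w5.png')
hsv=cv2.cvtColor(p,cv2.COLOR_RGB2HSV).astype(int);H,S=hsv[...,0],hsv[...,1]
q,l,st,c=cv2.connectedComponentsWithStats(((H>=5)&(H<14)&(S>180)).astype(np.uint8))
for i in range(1,q):
    if st[i,4]>200: print(st[i],c[i],wray(*c[i],.232,m))
for n in('scene','top'):
  p,d,m=snap(n,n+'4.png')
  P=cloud(d,m);hsv=cv2.cvtColor(p,cv2.COLOR_RGB2HSV).astype(int);H,S=hsv[...,0],hsv[...,1]
  mk=((H<5)|(H>174))&(S>170)&(hsv[...,2]>60)&(P[...,0]>.1)&(P[...,0]<.75)
  q,l,st,c=cv2.connectedComponentsWithStats(mk.astype(np.uint8))
  for i in range(1,q):
    if st[i,4]>20: print(n,c[i].round(),np.median(P[l==i],0).round(3))
E
```

```text
[-0.11   0.561  0.328  1.338 -0.    -0.084] [ 0.6807 -0.0013  0.3062] [ 0.013  1.     0.    -0.   ]
scene [313. 200.] [0.493 0.039 0.2  ]
scene [289. 212.] [ 0.489 -0.036  0.199]
top [340. 264.] [ 0.481 -0.045  0.202]
```

View pics/w5.png

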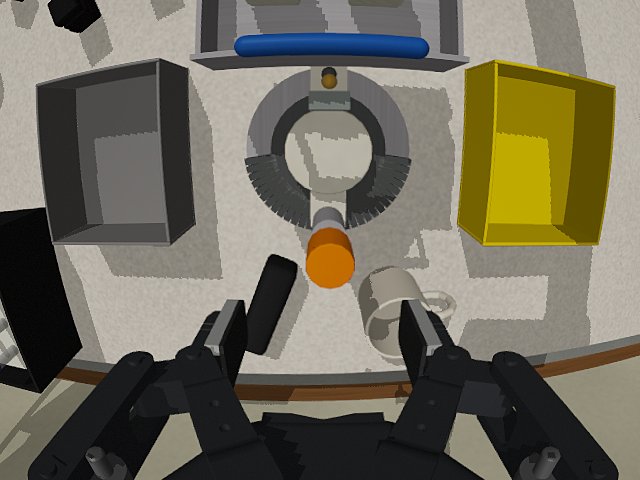

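View pics/scene4.png

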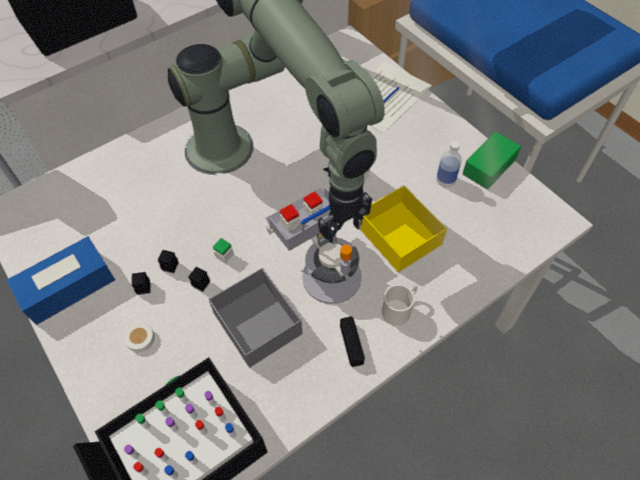

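Both red jars stand in the tray, and the freed area holds no other red jar. The knob's top is at about (330,264).

```bash
python3 - <<'E'
from h import *
m=r.camera_model('wrist'); print(wray(330,263,.232,m),wray(329,149,.16,m),wray(332,45,.246,m),wray(237,45,.246,m),wray(428,47,.246,m))
E
```

```text
[0.68287931 0.00143337 0.232     ] [0.62146016 0.00340292 0.16      ] [0.56168945 0.00490083 0.246     ] [ 0.55868276 -0.04323125  0.246     ] [0.5613544  0.05427547 0.246     ]
```

Request:
jog_arm(plan=[{"tx": 0.002,"ty": 0.001,"tz": -0.04,"ax": 0,"ay": 0,"az": 0,"jaw": 60},{"tx": 0.002,"ty": 0.001,"tz": -0.08,"ax": 0,"ay": 0,"az": 0,"jaw": 60},{"tx": 0.002,"ty": 0.001,"tz": -0.092,"ax": 0,"ay": 0,"az": 0,"jaw": 60},{"tx": 0.002,"ty": 0.001,"tz": -0.092,"ax": 0,"ay": 0,"az": 0,"jaw": 60},{"tx": 0.002,"ty": 0.001,"tz": -0.092,"ax": 0,"ay": 0,"az": 0,"jaw": 255},{"tx": 0.002,"ty": 0.001,"tz": -0.092,"ax": 0,"ay": 0,"az": 0,"jaw": 255},{"tx": 0.002,"ty": 0.001,"tz": -0.092,"ax": 0,"ay": 0,"az": 0,"jaw": 255},{"tx": 0.002,"ty": 0.001,"tz": -0.092,"ax": 0,"ay": 0,"az": 0,"jaw": 255},{"tx": 0.002,"ty": 0.001,"tz": -0.092,"ax": 0,"ay": 0,"az": 0,"jaw": 255},{"tx": 0.002,"ty": 0.001,"tz": -0.092,"ax": 0,"ay": 0,"az": 0,"jaw": 255}])

```text
t: 13.55
tcp_pos: [0.6849, 0.0014, 0.2168]
tcp_rot: [0.012, 1.0, 0.002, 0.002]
force: [0.8, 5.3, 5.5]
width: 0.34
grip_force: 59.1
```

Request:
jog_arm(plan=[{"tx": 0,"ty": 0,"tz": 0.006,"ax": 0,"ay": 0,"az": 0,"jaw": 255},{"tx": 0,"ty": 0,"tz": 0.012,"ax": 0,"ay": 0,"az": 0,"jaw": 255},{"tx": 0,"ty": 0,"tz": 0.016,"ax": 0,"ay": 0,"az": 0,"jaw": 255},{"tx": 0,"ty": 0,"tz": 0.016,"ax": 0,"ay": 0,"az": 0,"jaw": 255}])

```text
t: 14.05
tcp_pos: [0.6847, 0.001, 0.2305]
tcp_rot: [0.013, 1.0, 0.001, 0.001]
force: [5.0, 3.7, -6.4]
width: 0.335
grip_force: 59.5
```

Request:
jog_arm(plan=[{"tx": 0,"ty": 0,"tz": 0.003,"ax": 0,"ay": 0,"az": 0,"jaw": 255},{"tx": 0,"ty": 0,"tz": 0.003,"ax": 0,"ay": 0,"az": 0,"jaw": 255},{"tx": -0.0002,"ty": -0.0039,"tz": 0.003,"ax": 0,"ay": 0,"az": -0.0654,"jaw": 255},{"tx": -0.0007,"ty": -0.0078,"tz": 0.003,"ax": 0,"ay": 0,"az": -0.1309,"jaw": 255},{"tx": -0.0025,"ty": -0.0155,"tz": 0.003,"ax": 0,"ay": 0,"az": -0.2618,"jaw": 255},{"tx": -0.0052,"ty": -0.0228,"tz": 0.003,"ax": 0,"ay": 0,"az": -0.3927,"jaw": 255},{"tx": -0.0089,"ty": -0.0298,"tz": 0.003,"ax": 0,"ay": 0,"az": -0.5236,"jaw": 255},{"tx": -0.0134,"ty": -0.0362,"tz": 0.003,"ax": 0,"ay": 0,"az": -0.6545,"jaw": 255},{"tx": -0.0188,"ty": -0.0419,"tz": 0.003,"ax": 0,"ay": 0,"az": -0.7854,"jaw": 255},{"tx": -0.0188,"ty": -0.0419,"tz": 0.003,"ax": 0,"ay": 0,"az": -0.7854,"jaw": 255},{"tx": -0.0188,"ty": -0.0419,"tz": 0.003,"ax": 0,"ay": 0,"az": -0.7854,"jaw": 255}])

```text
t: 15.42
tcp_pos: [0.6646, -0.041, 0.2327]
tcp_rot: [0.394, 0.919, 0.001, -0.001]
force: [0.9, 5.0, -6.3]
width: 0.337
grip_force: 59.8
```

Request:
jog_arm(plan=[{"tx": -0.006,"ty": -0.005,"tz": 0,"ax": 0,"ay": 0,"az": -0.1309,"jaw": 255},{"tx": -0.0126,"ty": -0.0092,"tz": 0,"ax": 0,"ay": 0,"az": -0.2618,"jaw": 255},{"tx": -0.0198,"ty": -0.0125,"tz": 0,"ax": 0,"ay": 0,"az": -0.3927,"jaw": 255},{"tx": -0.0273,"ty": -0.0148,"tz": 0,"ax": 0,"ay": 0,"az": -0.5236,"jaw": 255},{"tx": -0.035,"ty": -0.0161,"tz": 0,"ax": 0,"ay": 0,"az": -0.6545,"jaw": 255},{"tx": -0.039,"ty": -0.0164,"tz": 0,"ax": 0,"ay": 0,"az": -0.72,"jaw": 255},{"tx": -0.0429,"ty": -0.0164,"tz": 0,"ax": 0,"ay": 0,"az": -0.7854,"jaw": 255},{"tx": -0.0429,"ty": -0.0164,"tz": 0,"ax": 0,"ay": 0,"az": -0.7854,"jaw": 255},{"tx": -0.0429,"ty": -0.0164,"tz": 0,"ax": 0,"ay": 0,"az": -0.7854,"jaw": 255}])

```text
t: 16.55
tcp_pos: [0.6211, -0.0565, 0.2327]
tcp_rot: [0.715, 0.699, 0.001, -0.002]
force: [-1.4, 8.3, -5.8]
width: 0.33
grip_force: 60.0
```

Request:
jog_arm(plan=[{"tx": 0,"ty": 0,"tz": -0.006,"ax": 0,"ay": 0,"az": 0,"jaw": 255},{"tx": 0,"ty": 0,"tz": -0.012,"ax": 0,"ay": 0,"az": 0,"jaw": 255},{"tx": 0,"ty": 0,"tz": -0.018,"ax": 0,"ay": 0,"az": 0,"jaw": 255},{"tx": 0,"ty": 0,"tz": -0.018,"ax": 0,"ay": 0,"az": 0,"jaw": 255}])

```text
t: 17.05
tcp_pos: [0.6215, -0.0566, 0.2168]
tcp_rot: [0.715, 0.7, 0.001, -0.001]
force: [-4.3, 7.8, 4.1]
width: 0.334
grip_force: 61.1
```

Request:
jog_arm(plan=[{"tx": 0,"ty": 0,"tz": 0,"ax": 0,"ay": 0,"az": 0,"jaw": 60},{"tx": 0,"ty": 0,"tz": 0,"ax": 0,"ay": 0,"az": 0,"jaw": 60},{"tx": 0,"ty": 0,"tz": 0,"ax": 0,"ay": 0,"az": 0,"jaw": 60},{"tx": 0,"ty": 0,"tz": 0.05,"ax": 0,"ay": 0,"az": 0,"jaw": 60},{"tx": 0,"ty": 0,"tz": 0.1,"ax": 0,"ay": 0,"az": 0.1,"jaw": 60},{"tx": 0.0035,"ty": 0.04,"tz": 0.1,"ax": 0,"ay": 0,"az": 0.28,"jaw": 60},{"tx": 0.0035,"ty": 0.08,"tz": 0.1,"ax": 0,"ay": 0,"az": 0.46,"jaw": 60},{"tx": 0.0035,"ty": 0.125,"tz": 0.1,"ax": 0,"ay": 0,"az": 0.64,"jaw": 60},{"tx": 0.0035,"ty": 0.125,"tz": 0.1,"ax": 0,"ay": 0,"az": 0.82,"jaw": 60},{"tx": 0.0035,"ty": 0.125,"tz": 0.1,"ax": 0,"ay": 0,"az": 1.0,"jaw": 60},{"tx": 0.0035,"ty": 0.125,"tz": 0.1,"ax": 0,"ay": 0,"az": 1.18,"jaw": 60},{"tx": 0.0035,"ty": 0.125,"tz": 0.1,"ax": 0,"ay": 0,"az": 1.36,"jaw": 60},{"tx": 0.0035,"ty": 0.125,"tz": 0.1,"ax": 0,"ay": 0,"az": 1.571,"jaw": 60},{"tx": 0.0035,"ty": 0.125,"tz": 0.1,"ax": 0,"ay": 0,"az": 1.571,"jaw": 60},{"tx": 0.0035,"ty": 0.125,"tz": 0.1,"ax": 0,"ay": 0,"az": 1.571,"jaw": 60}])

```text
t: 18.92
tcp_pos: [0.6254, 0.0662, 0.3153]
tcp_rot: [0.014, 1.0, -0.0, 0.0]
force: [0.2, -0.2, 0.4]
width: 0.762
grip_force: 0.0
```

```bash
python3 - <<'E'
from h import *
s=r.state(); print(s['q'].round(3),s['tcp_pos'].round(4),s['tcp_rot'].round(3))
p,d,m=snap('wrist','w6.png')
p,d,m=snap('scene','scene6.png')
P=cloud(d,m);hsv=cv2.cvtColor(p,cv2.COLOR_RGB2HSV).astype(int);H,S,V=[hsv[...,i] for i in range(3)]
ok=(P[...,0]>.1)&(P[...,0]<.75)
for c,mk in(('red',((H<5)|(H>174))&(S>170)&(V>60)),('or',(H>=5)&(H<14)&(S>180)),('blue',(H>100)&(H<125)&(S>130)&(P[...,2]>.22)&(P[...,2]<.26))):
  q,l,st,cc=cv2.connectedComponentsWithStats((mk&ok).astype(np.uint8))
  for i in range(1,q):
    if st[i,4]>20: print(c,st[i],np.median(P[l==i],0).round(3),np.percentile(P[l==i],98,0).round(3))
E
```

```text
[-0.012  0.448  0.167  1.29  -0.     0.016] [0.6254 0.0662 0.3153] [ 0.014  1.    -0.     0.   ]
red [357 198  18  16 179] [0.595 0.141 0.2  ] [0.615 0.161 0.206]
red [374 217  18  17 189] [0.67  0.138 0.2  ] [0.688 0.157 0.206]
blue [345 207  20  26 111] [0.634 0.066 0.244] [0.677 0.073 0.25 ]
```

View pics/w6.png

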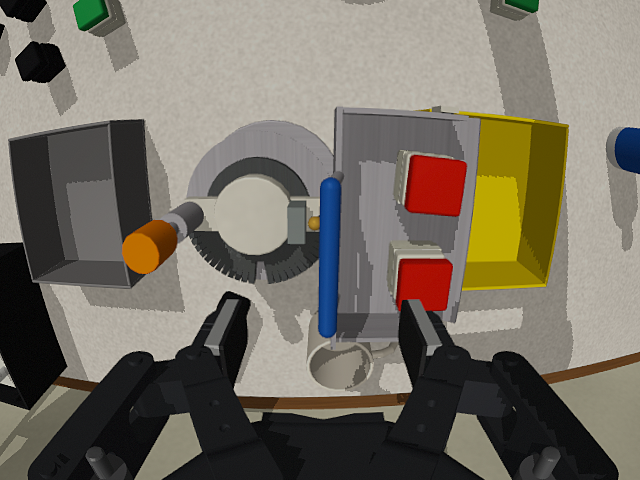

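```bash
python3 - <<'E'
from h import *
p,d,m=snap('wrist')
R=np.array(m['R']);o=-R.T@np.array(m['t'])
for u,v in((148,246),(150,240),(329,190),(329,258),(328,325),(435,185),(425,283)):
    a,b=(u-m['cx'])/m['fx'],(v-m['cy'])/m['fy'];th=np.hypot(a,b);c=np.array([a/th*np.sin(th),b/th*np.sin(th),np.cos(th)])
    print(u,v,(o+R.T@(c/c[2]*d[v,u])).round(4))
E
```

```text
148 246 [ 0.6167 -0.049   0.2324]
150 240 [ 0.6128 -0.0469  0.2319]
329 190 [0.5829 0.0692 0.2465]
329 258 [0.6221 0.0684 0.2462]
328 325 [0.6667 0.0668 0.2457]
435 185 [0.5884 0.142  0.2018]
425 283 [0.6612 0.1392 0.2012]
```

Request:
jog_arm(plan=[{"tx": 0,"ty": 0.002,"tz": -0.04,"ax": 0,"ay": 0,"az": 0,"jaw": 60},{"tx": 0,"ty": 0.002,"tz": -0.07,"ax": 0,"ay": 0,"az": 0,"jaw": 90},{"tx": 0,"ty": 0.002,"tz": -0.079,"ax": 0,"ay": 0,"az": 0,"jaw": 90},{"tx": 0,"ty": 0.002,"tz": -0.079,"ax": 0,"ay": 0,"az": 0,"jaw": 90},{"tx": 0,"ty": 0.002,"tz": -0.079,"ax": 0,"ay": 0,"az": 0,"jaw": 255},{"tx": 0,"ty": 0.002,"tz": -0.079,"ax": 0,"ay": 0,"az": 0,"jaw": 255},{"tx": 0,"ty": 0.002,"tz": -0.079,"ax": 0,"ay": 0,"az": 0,"jaw": 255},{"tx": 0,"ty": 0.002,"tz": -0.079,"ax": 0,"ay": 0,"az": 0,"jaw": 255},{"tx": 0,"ty": 0.002,"tz": -0.079,"ax": 0,"ay": 0,"az": 0,"jaw": 255},{"tx": 0,"ty": 0.002,"tz": -0.079,"ax": 0,"ay": 0,"az": 0,"jaw": 255}])

```text
t: 20.32
tcp_pos: [0.6258, 0.0695, 0.2376]
tcp_rot: [0.013, 1.0, 0.001, 0.001]
force: [-0.7, 4.9, 5.9]
width: 0.116
grip_force: 58.6
```

Request:
jog_arm(plan=[{"tx": 0.0002,"ty": 0.0055,"tz": 0.005,"ax": 0,"ay": 0,"az": 0,"jaw": 255},{"tx": 0.0003,"ty": 0.011,"tz": 0.0095,"ax": 0,"ay": 0,"az": 0,"jaw": 255},{"tx": 0.0006,"ty": 0.0228,"tz": 0.0178,"ax": 0,"ay": 0,"az": 0,"jaw": 255},{"tx": 0.001,"ty": 0.0355,"tz": 0.0249,"ax": 0,"ay": 0,"az": 0,"jaw": 255},{"tx": 0.0013,"ty": 0.0488,"tz": 0.0307,"ax": 0,"ay": 0,"az": 0,"jaw": 255},{"tx": 0.0013,"ty": 0.0488,"tz": 0.0307,"ax": 0,"ay": 0,"az": 0,"jaw": 255}])

```text
t: 21.08
tcp_pos: [0.6274, 0.1158, 0.2692]
tcp_rot: [0.013, 1.0, -0.002, 0.002]
force: [-1.5, -5.3, 7.8]
width: 0.112
grip_force: 59.1
```

Request:
jog_arm(plan=[{"tx": 0.0004,"ty": 0.0138,"tz": 0.0044,"ax": 0,"ay": 0,"az": 0,"jaw": 255},{"tx": 0.0008,"ty": 0.028,"tz": 0.0074,"ax": 0,"ay": 0,"az": 0,"jaw": 255},{"tx": 0.0012,"ty": 0.0424,"tz": 0.009,"ax": 0,"ay": 0,"az": 0,"jaw": 255},{"tx": 0.0016,"ty": 0.0568,"tz": 0.0092,"ax": 0,"ay": 0,"az": 0,"jaw": 255},{"tx": 0.002,"ty": 0.0713,"tz": 0.0079,"ax": 0,"ay": 0,"az": 0,"jaw": 255},{"tx": 0.0024,"ty": 0.0855,"tz": 0.0052,"ax": 0,"ay": 0,"az": 0,"jaw": 255},{"tx": 0.0028,"ty": 0.0994,"tz": 0.001,"ax": 0,"ay": 0,"az": 0,"jaw": 255},{"tx": 0.0032,"ty": 0.1128,"tz": -0.0045,"ax": 0,"ay": 0,"az": 0,"jaw": 255},{"tx": 0.0035,"ty": 0.1256,"tz": -0.0113,"ax": 0,"ay": 0,"az": 0,"jaw": 255},{"tx": 0.0039,"ty": 0.1377,"tz": -0.0193,"ax": 0,"ay": 0,"az": 0,"jaw": 255},{"tx": 0.0042,"ty": 0.1489,"tz": -0.0285,"ax": 0,"ay": 0,"az": 0,"jaw": 255},{"tx": 0.0045,"ty": 0.1591,"tz": -0.0388,"ax": 0,"ay": 0,"az": 0,"jaw": 255},{"tx": 0.0046,"ty": 0.1638,"tz": -0.0443,"ax": 0,"ay": 0,"az": 0,"jaw": 255},{"tx": 0.0046,"ty": 0.1638,"tz": -0.0443,"ax": 0,"ay": 0,"az": 0,"jaw": 255},{"tx": 0.0046,"ty": 0.1638,"tz": -0.0443,"ax": 0,"ay": 0,"az": 0,"jaw": 255}])

```text
t: 22.95
tcp_pos: [0.6312, 0.2808, 0.2227]
tcp_rot: [0.013, 1.0, 0.0, -0.0]
force: [-0.6, -0.7, 0.0]
width: 0.113
grip_force: 67.1
```

```bash
python3 - <<'E'
from h import *
p,d,m=snap('wrist')
q,d2,m2=snap('scene'); q2=cv2.resize(q[120:320,260:520],(624,480))
cv2.imwrite('pics/c7.png',np.hstack([cv2.resize(p,(400,300)),cv2.resize(q[130:310,280:520],(400,300))])[:,:,::-1])
E
```

```text
(no output)
```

View pics/c7.png

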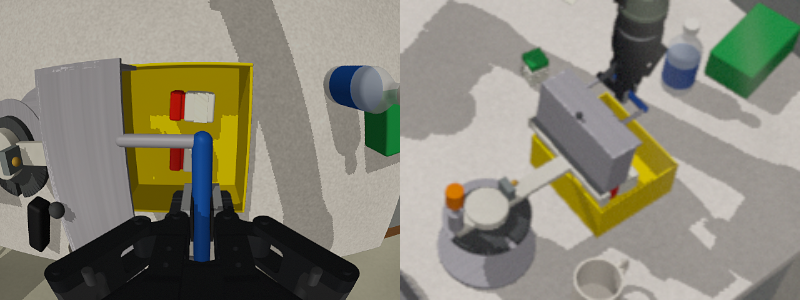

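Both jars lie in the yellow bin and the tray is tipped to about 1.64 rad. I'll lead it back by the bar.

Request:
jog_arm(plan=[{"tx": -0.0001,"ty": -0.0047,"tz": 0.0055,"ax": 0,"ay": 0,"az": 0,"jaw": 255},{"tx": -0.0004,"ty": -0.0149,"tz": 0.0158,"ax": 0,"ay": 0,"az": 0,"jaw": 255},{"tx": -0.0007,"ty": -0.0261,"tz": 0.025,"ax": 0,"ay": 0,"az": 0,"jaw": 255},{"tx": -0.0011,"ty": -0.0382,"tz": 0.033,"ax": 0,"ay": 0,"az": 0,"jaw": 255},{"tx": -0.0014,"ty": -0.051,"tz": 0.0398,"ax": 0,"ay": 0,"az": 0,"jaw": 255},{"tx": -0.0018,"ty": -0.0644,"tz": 0.0453,"ax": 0,"ay": 0,"az": 0,"jaw": 255},{"tx": -0.0022,"ty": -0.0783,"tz": 0.0495,"ax": 0,"ay": 0,"az": 0,"jaw": 255},{"tx": -0.0026,"ty": -0.0925,"tz": 0.0522,"ax": 0,"ay": 0,"az": 0,"jaw": 255},{"tx": -0.003,"ty": -0.107,"tz": 0.0535,"ax": 0,"ay": 0,"az": 0,"jaw": 255},{"tx": -0.0034,"ty": -0.1214,"tz": 0.0533,"ax": 0,"ay": 0,"az": 0,"jaw": 255},{"tx": -0.0038,"ty": -0.1358,"tz": 0.0517,"ax": 0,"ay": 0,"az": 0,"jaw": 255},{"tx": -0.0042,"ty": -0.15,"tz": 0.0487,"ax": 0,"ay": 0,"az": 0,"jaw": 255},{"tx": -0.0046,"ty": -0.1638,"tz": 0.0443,"ax": 0,"ay": 0,"az": 0,"jaw": 255},{"tx": -0.005,"ty": -0.1771,"tz": 0.0385,"ax": 0,"ay": 0,"az": 0,"jaw": 255},{"tx": -0.0053,"ty": -0.1898,"tz": 0.0314,"ax": 0,"ay": 0,"az": 0,"jaw": 255},{"tx": -0.0056,"ty": -0.2016,"tz": 0.0231,"ax": 0,"ay": 0,"az": 0,"jaw": 255},{"tx": -0.006,"ty": -0.2126,"tz": 0.0136,"ax": 0,"ay": 0,"az": 0,"jaw": 255},{"tx": -0.006,"ty": -0.2126,"tz": 0.0126,"ax": 0,"ay": 0,"az": 0,"jaw": 255},{"tx": -0.006,"ty": -0.2126,"tz": 0.0126,"ax": 0,"ay": 0,"az": 0,"jaw": 255}])

```text
t: 25.42
tcp_pos: [0.6258, 0.0696, 0.2368]
tcp_rot: [0.012, 1.0, 0.002, 0.001]
force: [-2.1, 6.9, 10.2]
width: 0.11
grip_force: 64.7
```

Request:
jog_arm(plan=[{"tx": 0,"ty": 0,"tz": 0,"ax": 0,"ay": 0,"az": 0,"jaw": 90},{"tx": 0,"ty": 0,"tz": 0,"ax": 0,"ay": 0,"az": 0,"jaw": 90},{"tx": 0,"ty": 0,"tz": 0,"ax": 0,"ay": 0,"az": 0,"jaw": 90},{"tx": 0,"ty": 0,"tz": 0,"ax": 0,"ay": 0,"az": 0,"jaw": 90},{"tx": 0,"ty": 0,"tz": 0.04,"ax": 0,"ay": 0,"az": 0,"jaw": 90},{"tx": 0,"ty": 0,"tz": 0.08,"ax": 0,"ay": 0,"az": 0,"jaw": 60},{"tx": 0,"ty": 0,"tz": 0.08,"ax": 0,"ay": 0,"az": 0,"jaw": 60},{"tx": 0,"ty": 0,"tz": 0.08,"ax": 0,"ay": 0,"az": 0,"jaw": 60}])

```text
t: 26.42
tcp_pos: [0.6251, 0.0683, 0.3147]
tcp_rot: [0.013, 1.0, -0.0, -0.0]
force: [-0.2, -0.6, 0.2]
width: 0.765
grip_force: 0.0
```

```bash
python3 - <<'E'
from h import *
print(r.state()['tcp_pos'].round(4))
p,d,m=snap('wrist','w8.png')
R=np.array(m['R']);o=-R.T@np.array(m['t'])
v,u=np.mgrid[0:480,0:640]
a,b=(u-m['cx'])/m['fx'],(v-m['cy'])/m['fy'];th=np.hypot(a,b)+1e-9
c=np.stack([a/th*np.tan(th)*d,b/th*np.tan(th)*d,d],-1);X=o+c@R
hsv=cv2.cvtColor(p,cv2.COLOR_RGB2HSV).astype(int);H,S=hsv[...,0],hsv[...,1]
for n,mk in(('bar',(H>100)&(H<125)&(S>130)&(X[...,2]>.2)),('knob',(H>=5)&(H<14)&(S>180)&(X[...,2]>.22))):
    Y=X[mk&(d>0)]; print(n,len(Y),np.median(Y,0).round(4),np.percentile(Y,2,0).round(4),np.percentile(Y,98,0).round(4))
q,d2,m2=snap('scene','scene8.png')
P=cloud(d2,m2);hsv=cv2.cvtColor(q,cv2.COLOR_RGB2HSV).astype(int);H,S,V=[hsv[...,i] for i in range(3)]
k,l,st,cc=cv2.connectedComponentsWithStats((((H<5)|(H>174))&(S>150)&(V>50)&(P[...,0]<.75)&(P[...,0]>.1)).astype(np.uint8))
for i in range(1,k):
    if st[i,4]>10: print('red',st[i],np.median(P[l==i],0).round(3))
E
```

```text
[0.6251 0.0683 0.3147]
bar 3252 [0.6186 0.0682 0.2456] [0.5787 0.0335 0.2421] [0.6715 0.12   0.3829]
knob 41 [ 0.6301 -0.0451  0.2295] [ 0.6072 -0.0642  0.2208] [ 0.6364 -0.042   0.2324]
red [406 239   5   9  25] [0.684 0.238 0.036]
```

The bar is back at its latched position. Now for the knob.

Request:
jog_arm(plan=[{"tx": -0.0035,"ty": -0.04,"tz": 0,"ax": 0,"ay": 0,"az": -0.18,"jaw": 60},{"tx": -0.0035,"ty": -0.09,"tz": 0,"ax": 0,"ay": 0,"az": -0.36,"jaw": 60},{"tx": -0.0035,"ty": -0.125,"tz": 0,"ax": 0,"ay": 0,"az": -0.54,"jaw": 60},{"tx": -0.0035,"ty": -0.125,"tz": 0,"ax": 0,"ay": 0,"az": -0.72,"jaw": 60},{"tx": -0.0035,"ty": -0.125,"tz": 0,"ax": 0,"ay": 0,"az": -0.9,"jaw": 60},{"tx": -0.0035,"ty": -0.125,"tz": 0,"ax": 0,"ay": 0,"az": -1.08,"jaw": 60},{"tx": -0.0035,"ty": -0.125,"tz": 0,"ax": 0,"ay": 0,"az": -1.26,"jaw": 60},{"tx": -0.0035,"ty": -0.125,"tz": 0,"ax": 0,"ay": 0,"az": -1.44,"jaw": 60},{"tx": -0.0035,"ty": -0.125,"tz": 0,"ax": 0,"ay": 0,"az": -1.571,"jaw": 60},{"tx": -0.0035,"ty": -0.125,"tz": 0,"ax": 0,"ay": 0,"az": -1.571,"jaw": 60},{"tx": -0.0035,"ty": -0.125,"tz": -0.05,"ax": 0,"ay": 0,"az": -1.571,"jaw": 60},{"tx": -0.0035,"ty": -0.125,"tz": -0.09,"ax": 0,"ay": 0,"az": -1.571,"jaw": 60},{"tx": -0.0035,"ty": -0.125,"tz": -0.099,"ax": 0,"ay": 0,"az": -1.571,"jaw": 60},{"tx": -0.0035,"ty": -0.125,"tz": -0.099,"ax": 0,"ay": 0,"az": -1.571,"jaw": 60},{"tx": -0.0035,"ty": -0.125,"tz": -0.099,"ax": 0,"ay": 0,"az": -1.571,"jaw": 255},{"tx": -0.0035,"ty": -0.125,"tz": -0.099,"ax": 0,"ay": 0,"az": -1.571,"jaw": 255},{"tx": -0.0035,"ty": -0.125,"tz": -0.099,"ax": 0,"ay": 0,"az": -1.571,"jaw": 255},{"tx": -0.0035,"ty": -0.125,"tz": -0.099,"ax": 0,"ay": 0,"az": -1.571,"jaw": 255},{"tx": -0.0035,"ty": -0.125,"tz": -0.099,"ax": 0,"ay": 0,"az": -1.571,"jaw": 255}])

```text
t: 28.9
tcp_pos: [0.6222, -0.0569, 0.2183]
tcp_rot: [0.716, 0.698, 0.0, 0.001]
force: [-1.5, 0.1, 6.1]
width: 0.334
grip_force: 59.2
```

Request:
jog_arm(plan=[{"tx": 0,"ty": 0,"tz": 0.008,"ax": 0,"ay": 0,"az": 0,"jaw": 255},{"tx": 0,"ty": 0,"tz": 0.015,"ax": 0,"ay": 0,"az": 0,"jaw": 255},{"tx": 0,"ty": 0,"tz": 0.019,"ax": 0,"ay": 0,"az": 0,"jaw": 255},{"tx": 0,"ty": 0,"tz": 0.019,"ax": 0,"ay": 0,"az": 0,"jaw": 255},{"tx": 0.0079,"ty": 0.0003,"tz": 0.019,"ax": 0,"ay": 0,"az": 0.1309,"jaw": 255},{"tx": 0.0156,"ty": 0.0016,"tz": 0.019,"ax": 0,"ay": 0,"az": 0.2618,"jaw": 255},{"tx": 0.0231,"ty": 0.0039,"tz": 0.019,"ax": 0,"ay": 0,"az": 0.3927,"jaw": 255},{"tx": 0.0303,"ty": 0.0072,"tz": 0.019,"ax": 0,"ay": 0,"az": 0.5236,"jaw": 255},{"tx": 0.0369,"ty": 0.0114,"tz": 0.019,"ax": 0,"ay": 0,"az": 0.6545,"jaw": 255},{"tx": 0.0429,"ty": 0.0164,"tz": 0.019,"ax": 0,"ay": 0,"az": 0.7854,"jaw": 255},{"tx": 0.0483,"ty": 0.0221,"tz": 0.019,"ax": 0,"ay": 0,"az": 0.9163,"jaw": 255},{"tx": 0.0528,"ty": 0.0285,"tz": 0.019,"ax": 0,"ay": 0,"az": 1.0472,"jaw": 255},{"tx": 0.0565,"ty": 0.0355,"tz": 0.019,"ax": 0,"ay": 0,"az": 1.1781,"jaw": 255},{"tx": 0.0592,"ty": 0.0428,"tz": 0.019,"ax": 0,"ay": 0,"az": 1.309,"jaw": 255},{"tx": 0.061,"ty": 0.0505,"tz": 0.019,"ax": 0,"ay": 0,"az": 1.4399,"jaw": 255},{"tx": 0.0617,"ty": 0.0583,"tz": 0.019,"ax": 0,"ay": 0,"az": 1.5708,"jaw": 255},{"tx": 0.0617,"ty": 0.0583,"tz": 0.019,"ax": 0,"ay": 0,"az": 1.5708,"jaw": 255},{"tx": 0.0617,"ty": 0.0583,"tz": 0.019,"ax": 0,"ay": 0,"az": 1.5708,"jaw": 255}])

```text
t: 31.15
tcp_pos: [0.6853, 0.0025, 0.2352]
tcp_rot: [0.013, 1.0, 0.001, 0.002]
force: [6.5, 2.0, -5.6]
width: 0.332
grip_force: 60.0
```

Request:
jog_arm(plan=[{"tx": 0,"ty": -0.001,"tz": -0.006,"ax": 0,"ay": 0,"az": 0,"jaw": 255},{"tx": 0,"ty": -0.001,"tz": -0.012,"ax": 0,"ay": 0,"az": 0,"jaw": 255},{"tx": 0,"ty": -0.001,"tz": -0.018,"ax": 0,"ay": 0,"az": 0,"jaw": 255},{"tx": 0,"ty": -0.001,"tz": -0.018,"ax": 0,"ay": 0,"az": 0,"jaw": 255}])

```text
t: 31.65
tcp_pos: [0.6854, 0.0021, 0.2184]
tcp_rot: [0.013, 1.0, 0.001, 0.002]
force: [4.6, 4.2, -1.0]
width: 0.331
grip_force: 60.8
```

Lowered to the height where I gripped it. I'll release, rise and check.

Request:
jog_arm(plan=[{"tx": 0,"ty": 0,"tz": 0,"ax": 0,"ay": 0,"az": 0,"jaw": 60},{"tx": 0,"ty": 0,"tz": 0,"ax": 0,"ay": 0,"az": 0,"jaw": 60},{"tx": 0,"ty": 0,"tz": 0,"ax": 0,"ay": 0,"az": 0,"jaw": 60},{"tx": 0,"ty": 0,"tz": 0.05,"ax": 0,"ay": 0,"az": 0,"jaw": 60},{"tx": 0,"ty": 0,"tz": 0.1,"ax": 0,"ay": 0,"az": 0,"jaw": 60},{"tx": -0.05,"ty": 0,"tz": 0.15,"ax": 0,"ay": 0,"az": 0,"jaw": 60},{"tx": -0.1,"ty": 0,"tz": 0.18,"ax": 0,"ay": 0,"az": 0,"jaw": 60},{"tx": -0.1,"ty": 0,"tz": 0.18,"ax": 0,"ay": 0,"az": 0,"jaw": 60},{"tx": -0.1,"ty": 0,"tz": 0.18,"ax": 0,"ay": 0,"az": 0,"jaw": 60}])

```text
t: 32.78
tcp_pos: [0.5835, 0.0006, 0.3976]
tcp_rot: [0.013, 1.0, -0.0, 0.001]
force: [0.4, -0.6, -0.7]
width: 0.762
grip_force: 0.0
```

```bash
python3 - <<'E'
from h import *
for n in('top','scene'):
    p,d,m=snap(n,n+'9.png'); P=cloud(d,m)
    hsv=cv2.cvtColor(p,cv2.COLOR_RGB2HSV).astype(int);H,S,V=[hsv[...,i] for i in range(3)]
    ok=(P[...,0]>.1)&(P[...,0]<.75)
    for c,mk in(('red',((H<5)|(H>174))&(S>150)&(V>40)&(P[...,2]<.25)),('or',(H>=5)&(H<14)&(S>180)),('blue',(H>100)&(H<125)&(S>130)&(P[...,2]>.22)&(P[...,2]<.26))):
        k,l,st,_=cv2.connectedComponentsWithStats((mk&ok).astype(np.uint8))
        for i in range(1,k):
            if st[i,4]>15: print(n,c,st[i],np.median(P[l==i],0).round(3),'max',np.percentile(P[l==i],95,0).round(3))
p,d,m=snap('wrist','w9.png')
cv2.imwrite('pics/c9.png',np.hstack([cv2.resize(p,(400,300)),cv2.resize(q:=r.read_camera('top')[0][130:310,170:410],(400,300))])[:,:,::-1])
E
```

```text
top red [232 200   9  14  96] [0.659 0.241 0.042] max [0.675 0.25  0.048]
top red [230 226   8  14  98] [0.587 0.245 0.043] max [0.603 0.255 0.049]
scene red [385 216  11  15 111] [0.596 0.241 0.038] max [0.612 0.252 0.047]
scene red [400 233  11  15 116] [0.67  0.237 0.039] max [0.684 0.249 0.048]
scene blue [302 204  32  20 118] [0.562 0.005 0.244] max [0.567 0.05  0.25 ]
```

View pics/c9.png

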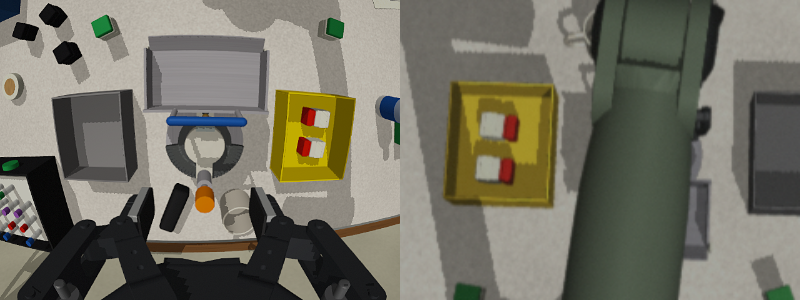

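Both jars are in the bin and the tray is home. One last check, on the knob's height.

```bash
python3 - <<'E'
from h import *
p,d,m=snap('wrist')
R=np.array(m['R']);o=-R.T@np.array(m['t'])
v,u=np.mgrid[0:480,0:640]
a,b=(u-m['cx'])/m['fx'],(v-m['cy'])/m['fy'];th=np.hypot(a,b)+1e-9
X=o+np.stack([a/th*np.tan(th)*d,b/th*np.tan(th)*d,d],-1)@R
hsv=cv2.cvtColor(p,cv2.COLOR_RGB2HSV).astype(int);H,S=hsv[...,0],hsv[...,1]
ok=(u>280)&(u<360)&(v>280)&(v<350)&(H<20)&(S>150)
Y=X[ok];z=np.percentile(Y[:,2],90);T=Y[Y[:,2]>z-.004]
print(len(Y),z,T.mean(0).round(4))
if abs(z-.232)<.003: print(r.finish_job())
E
```

```text
1116 0.2328711108886366 [6.817e-01 6.000e-04 2.338e-01]
the job is handed in; nothing more can be done
None
```

The job is handed in at about 33 s of robot time. Both red-capped jars found are in the yellow bin. The last camera checks showed the tray empty, upright and back at home with the plunger dropped. The verdict itself was not shown to me.

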